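# Loosen the knurled clamp screw and move the socket strip on

## Task

The socket strip in the wiring fixture must move along for its last socket to be wired. Roll a fingertip round the knurled rim of the clamp screw above it to loosen it, anticlockwise seen from above, by at least two full turns but no more than two and a half; only then push the strip along its channel until it sits flush against the red end stop. Do not pinch or lift the knob or the strip, and leave the other things on the bench where they are.

Things in the scene. Friction and masses are not known exactly. Their poses are not given: they have to be found in the camera images.
- fixture: The wiring fixture, fixed to the bench: aluminium base plate 200 (x) x 350 (y) x 12 mm high. Origin on the bench surface, straight below the clamp screw's axis; z up; y runs along the channel, the red end stop is at its -y end. The plate reaches from y = -145 to +205 mm.
- channel (a point): Centre of the channel's floor 195 mm along the fixture's +y, at the channel's open end, 12 mm above the bench; axes as the fixture's. Two dark steel rails 8 mm thick guide the strip: inner faces at x = -29.5 and +29.5 mm, tops 32 mm above the bench, running from here to the end stop 300 mm away in -y.
- bridge_top (a point): Centre of the flat top of the blue clamp bridge, 82 mm above the bench, below the knob; axes as the fixture's. The bridge spans the channel: 104 (x) x 30 (y) mm, 14 mm thick, on a post 14 mm thick at each end.
- stop_face (a point): Centre of the face of the red end stop that the strip has to meet, 30 mm above the bench; axes as the fixture's, the face looks to +y. The stop is 75 mm wide, its top 45 mm above the bench.
- clamp_screw: The clamp screw's steel spindle (14 mm thick) standing in the middle of the bridge, with all that it carries: the knurled knob above the bridge, and a square shoe 50 x 50 x 6 mm on the strip below it. Origin on the axis, 86 mm above the bench while tight (at the underside of the knob's neck). It rises 3 mm for each turn.
- knob_top (a point): Centre of the knob's flat top face, on the screw's axis, 111 mm above the bench while tight, 117 mm after two turns; z up, x along the yellow index bar on the black top. The knob is 60 mm across over its 24 steel knurl ribs (2 mm proud); rim 22 mm tall, from this point down; 7 mm of air between knob and bridge while tight. About 1.5 N along the rim turns it; it stays where left.
- clamp_knob (a joint): Turn of the clamp knob, rad: 0 to 0.3 at the start (tight), grows anticlockwise seen from above (loosening), 6.283 a turn, counting on through the turns; end of thread at 21. The sprung shoe presses the strip with about 9 N while tight, leaves it after about one turn, and is 3 mm clear after two.
- strip: The white four-gang socket strip to be moved, lying face up in the channel with its long side along the fixture's y axis: 55 (x) x 200 (y) x 40 mm high, 0.25 to 0.45 kg, 2 mm of play at each side. Origin at the centre of its underside, 12 mm above the bench. It starts 50 to 85 mm short of the end stop, clamped under the shoe. Its top is 52 mm above the bench, 20 mm above the rails.
- strip_push_end (a point): Centre of the strip's end face that looks away from the end stop (+y), 20 mm above its underside; y axis along the strip. When the strip is home, it lies 200 mm from stop_face, 95 mm from the clamp screw's axis.
- insert_a: Ivory socket insert, a disc 36 mm across with a bridge on it, 18 mm high in all, loose on the near (-x) side of the fixture's plate. Origin at the centre of its underside. Leave it alone.
- insert_b: The same kind of insert on the far (+x) side of the fixture's plate. Leave it alone.
- screwdriver: Orange-handled screwdriver, 190 mm long, lying on the bench on the right. Leave it alone.
- spare_strip: A second white socket strip, 55 x 200 x 40 mm, on the bench on the right. Origin at the centre of its underside. Leave it alone.
- screw_tub: Pale round tub of screws, 76 mm across, 62 mm high, on the bench on the left. Origin at the centre of its underside. Leave it alone.
- red_bin: Red bin of terminals, 130 x 100 x 55 mm high, on the bench on the left. Origin at the centre of its underside. Leave it alone.
Mind the look-alikes: they are no part of the job. What is shaped like the strip but blue is not meant.

How it is judged:
By the outcome, as a careful person would: the job done as asked, in the order asked, and still so for the second after the job is handed in, with the robot touching nothing.
It also fails if it takes over 72 s, if anything falls off the work surface, if the arm or the gripper's body presses on something with over 40 N, if the wrist force passes 120 N, or if a joint passes its speed limit or range.

## Robot

A 6-joint arm with a two-finger parallel gripper is mounted at the origin on the work surface. World frame = base frame: x ahead of the robot, y to its left, z up, the work surface at z = 0. Lengths are in m, angles in rad, forces in N, time in s.
With the tool pointing down it reaches from about 0.275 to 0.85 m from the base axis. Payload 19 kg.
Tool frame: the origin (TCP) lies midway between the tips of the shut fingers; the grasp point (between the pads) lies 19 mm behind it (manip.grip_depth is the distance from the TCP to the grasp point, in m); z points along the fingers, y is the line along which they close (so a half turn about z gives the same grasp; the last joint's range is limited). The gripper opens to 85 mm and grips with 20 to 120 N. Pads are 22 mm wide; open, the fingers measure 114 mm over their backs; the gripper's body (76 mm by 85 mm) begins 54 mm behind the grasp point. The pads swing forward as they close: fully open they stand 13 mm farther back than shut.
Start: joints at [-1.343, 0.15, 1.437, -0, 1.554, -0.134], TCP at [0.203, -0.538, 0.231] pointing down, gripper open.
Joint ranges: [-2.8, 2.8], [-0.68, 2.1], [0.12, 2.68], [-1.39, 4.53], [0.16, 2.79], [-2.81, 2.81]. Speed limits (rad/s): [1.89, 1.89, 2.22, 3.01, 3.01, 3.01].

## Interface

Orientations are given as a 3x3 rotation matrix whose columns are the frame's x, y, z axes.
In Python, from cell import manip gives the robot as it stands.
- The arm moves only by the shell command python3 -m handwheel 'ROWS' [OPENING] [FORCE]. ROWS is JSON, a list of rows, each a list of 6 numbers: the shift along the tool's x, y, z in m, then the turn, a rotation vector about the tool's x, y, z in degrees. A call has exactly 10 rows; each row is the pose to reach, as a shift and turn from the pose commanded when the call began, along the tool's axes at that moment; what a row does not reach only later rows make up. A row lasts 1/8 s, in which the tool goes at most 62.5 mm and 10.7 degrees, less where a joint would pass 70% of its speed; a pose out of reach is approached as far as the arm can. A call with a gripper value outside its range is refused whole. OPENING is the finger opening in m, from 0 to 0.0854, set as the call begins (- or left out, the last holds). The fingers move at their own pace and stop on an object; FORCE is the grip in N (left out, the last holds). Time passes only in rows, so rows that repeat a pose let the fingers close, or fill a call up. It gives the time, the measured TCP pose, the force, the opening and the grip force at its end, in the units of the state.
- manip.observe(): the state, without advancing time (a new reading comes with each control period).
- manip.capture(name): name is "side" or "top"; returns a dict with "color" (420x560x3 uint8, red, green, blue), "z_map" (420x560 float32, m along the optical axis (not along the pixel's ray), 0 where there is no reading), "intrinsics" (3x3 intrinsics, pixels), "pose" (4x4, takes a point from camera to world coordinates). Camera axes: x right, y down, z forward; pixel columns grow to the right and rows downward; lengths in m; the calibration is good to about 2 mm. A picture is of the moment at which its call begins.
- manip.hand_in(): hands the job in; it is judged then, once.
The state is a dict: "t": time; "joint_positions": joint angles; "joint_velocities": joint speeds; "effort": joint torques, N m; "ee_pos": TCP position; "eef_rot": TCP orientation; "ft_force": force on the tool from outside, world axes, zero at the start; "wrist_torque": the same for the moment, N m; "width": opening from 0.0 (shut) to 1.0 (fully open); "grasp_force": force on a finger pad.
Only numpy, scipy, OpenCV 4.12 (cv2) and the standard library are available. Lean on these libraries where they do the work, as an engineer would, in place of code of your own. Each camera call takes 0.05 s, during which the arm holds its last target. There are 200 camera calls.

## Working session

There is one attempt and no reset: what is moved stays moved. The work goes in short steps, Python scripts to look and compute and a shell command to move; the robot and the scene stay as the last step left them, time stands still between calls to the robot, and variables do not carry over. Pictures are saved under pics/ and viewed, at most 10 in all, crops included, and the job is handed in when it is done.

```bash
ls; mkdir -p pics; python3 - <<'E'
from cell import manip
import cv2,numpy as np
for n in("top","side"):
    d=manip.capture(n); np.savez(f"pics/{n}0.npz",**d)
    cv2.imwrite(f"pics/{n}0.png",d["color"][:,:,::-1]); print(n,d["intrinsics"],d["pose"])
s=manip.observe();print(s)
E
```

```text
pics
top [[524.74630384   0.         274.60012347]
 [  0.         524.74630384 208.94615973]
 [  0.           0.           1.        ]] [[ 1.24881951e-02 -9.91614241e-01  1.28628312e-01  2.32224857e-01]
 [-9.99919106e-01 -1.26949406e-02 -7.87533176e-04 -9.71847578e-03]
 [ 2.41385790e-03 -1.28608072e-01 -9.91692562e-01  1.73784846e+00]
 [ 0.00000000e+00  0.00000000e+00  0.00000000e+00  1.00000000e+00]]
side [[490.8264173    0.         274.79188459]
 [  0.         490.8264173  213.40573723]
 [  0.           0.           1.        ]] [[-0.98183458 -0.11053867  0.15421434  0.21694355]
 [-0.18957695  0.53793465 -0.82139326  1.09977655]
 [ 0.00783848 -0.83570779 -0.54911842  0.86325736]
 [ 0.          0.          0.          1.        ]]
{'t': 0.1, 'joint_positions': array([-1.34302374e+00,  1.50934090e-01,  1.43795008e+00,  2.83302104e-05,
        1.55377612e+00, -1.33970437e-01]), 'joint_velocities': array([-0.00026438, -0.00095601, -0.00023249,  0.0004351 , -0.0025785 ,
       -0.00027387]), 'effort': array([ 4.20459488e-03, -7.14390206e+01, -5.71794176e+01, -1.97092854e-04,
        7.33918656e-03, -2.75127309e-05]), 'ee_pos': array([ 0.20345342, -0.53757765,  0.23074532]), 'eef_rot': array([[ 9.35281575e-01,  3.53904409e-01, -2.13486545e-04],
       [ 3.53904432e-01, -9.35281005e-01,  1.04645745e-03],
       [ 1.70675995e-04, -1.05428621e-03, -9.99999430e-01]]), 'ft_force': array([ 0.09779383, -0.22479889, -0.16726462]), 'wrist_torque': array([-0.01032225,  0.00180914,  0.00901837]), 'grasp_force': 0.0, 'width': 1.0003976415861815}
```

View pics/top0.png

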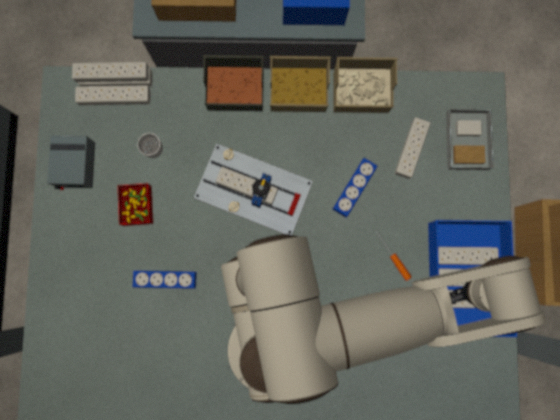

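View pics/side0.png

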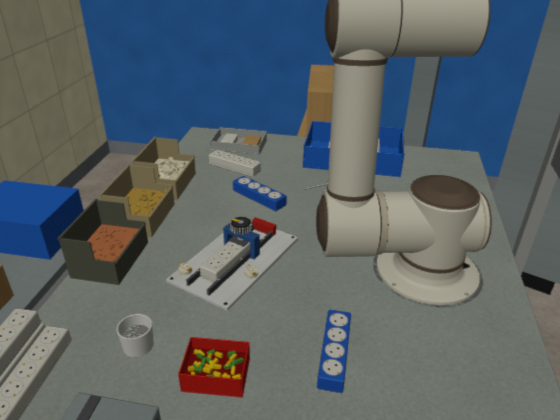

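The top view shows the fixture plate centred at about (253,188), with the knob at (262,186), the red stop at (294,203), and the clamped white strip at about (235,181). Look-alikes for the strip are the blue strips at (355,187) and (165,280), the white spare at (413,148), and the white strips in the corner at (110,82). Only the one in the channel under the bridge fits. Next step: measure it and confirm in a crop.

```bash
cat >h.py <<'E'
import numpy as np,cv2
def load(f): return dict(np.load(f))
def cloud(d):
    z=d["z_map"];v,u=np.indices(z.shape);K=d["intrinsics"]
    p=np.stack([(u-K[0,2])/K[0,0]*z,(v-K[1,2])/K[1,1]*z,z],-1)
    w=p@d["pose"][:3,:3].T+d["pose"][:3,3]; w[z==0]=np.nan; return w
def proj(d,P):
    P=np.atleast_2d(P);T=np.linalg.inv(d["pose"]);c=P@T[:3,:3].T+T[:3,3];q=c@d["intrinsics"].T
    return q[:,:2]/q[:,2:]
E
python3 - <<'E'
from h import *
t=load("pics/top0.npz");s=load("pics/side0.npz")
ims=[]
W=cloud(t);S=cloud(s)
for n,w,px in(("t",W,[(262,184),(262,186),(225,180),(235,182),(294,203),(205,195),(280,225),(150,100),(150,330)]),("s",S,[(240,221),(225,262),(263,226),(262,240),(215,290)])):
    for u,v in px: print(n,u,v,w[v,u].round(4))
# plate by 4 corners: bright low-sat bluish pixels
for n,d,w in(("top",t,W),("side",s,S)):
    z=w[...,2];m=(z>.006)&(z<.018)&(w[...,0]>.4)&(w[...,0]<.85)&(abs(w[...,1]-.05)<.25)
    c=d["color"].astype(int).sum(-1); m&=c>330
    k=cv2.connectedComponentsWithStats(m.astype(np.uint8))
    i=1+np.argmax(k[2][1:,4]);P=w[k[1]==i][:,:2].astype(np.float32)
    print(n,len(P),cv2.minAreaRect(P*1000),np.round(cv2.boxPoints(cv2.minAreaRect(P*1000))),np.median(z[k[1]==i]))
a=cv2.resize(t["color"][135:245,185:325],None,fx=5,fy=5,interpolation=3)
b=cv2.resize(s["color"][205:310,160:305],None,fx=5,fy=5,interpolation=3)
cv2.imwrite("pics/ca.png",a[:,:,::-1]);cv2.imwrite("pics/cb.png",b[:,:,::-1])
E
```

```text
t 262 184 [0.5207 0.0295 0.1175]
t 262 186 [0.5159 0.0296 0.1086]
t 225 180 [0.5436 0.1517 0.0544]
t 235 182 [0.5383 0.1194 0.0493]
t 294 203 [ 0.4723 -0.0741  0.0436]
t 205 195 [0.5    0.2212 0.011 ]
t 280 225 [ 0.4037 -0.0297  0.0035]
t 150 100 [0.8262 0.419  0.008 ]
t 150 330 [0.0573 0.3869 0.0034]
s 240 221 [0.5133 0.0329 0.1126]
s 225 262 [0.5284 0.1393 0.0518]
s 263 226 [ 0.4707 -0.065   0.0354]
s 262 240 [0.4595 0.0011 0.0335]
s 215 290 [0.5384 0.2047 0.0106]
top 3073 ((523.8851928710938, 61.54469299316406), (354.1233825683594, 205.62828063964844), 69.48065948486328) [[ 366.  -68.]
 [ 558. -140.]
 [ 682.  191.]
 [ 490.  263.]] 0.01173266503817505
side 2762 ((523.8482055664062, 63.11151123046875), (354.41357421875, 204.2827911376953), 68.57159423828125) [[ 364.  -65.]
 [ 554. -139.]
 [ 684.  191.]
 [ 494.  265.]] 0.011509315827717026
```

View pics/ca.png

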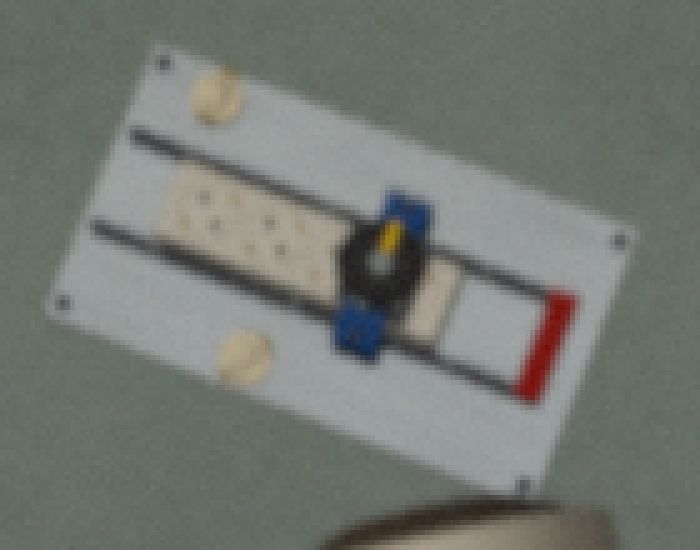

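View pics/cb.png

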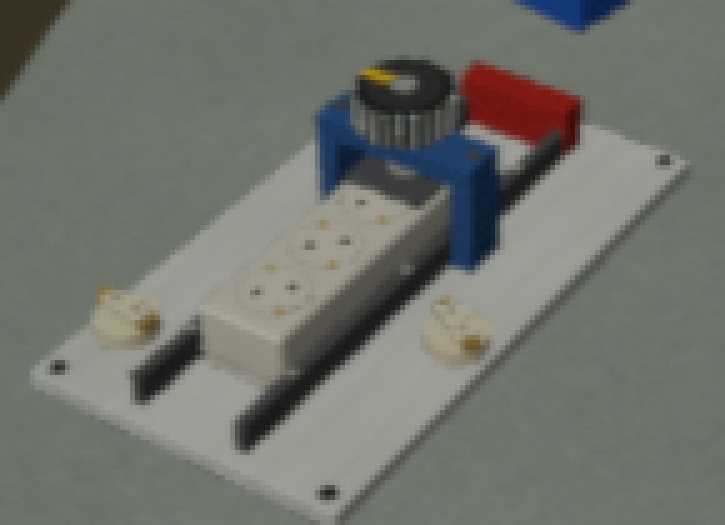

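The crops confirm it. The white strip lies in the channel under the blue bridge, and the knob has a yellow bar at crop pixel (390,238), which is about (263,183) in the top image. The red stop is at crop (545,345), or (294,204). The inserts on the plate at crop (217,97) and (245,357) stay put. Next I'll refine the knob's centre and the strip's end.

```bash
cat >>h.py <<'E'
def yellow(d,o,ztop,R=.032):
    # yellow bar points by ray/plane at ztop near o; returns angle (deg, world) from o and centroid
    c=d["color"];h=cv2.cvtColor(c,cv2.COLOR_RGB2HSV);v,u=np.nonzero((h[...,0]>15)&(h[...,0]<35)&(h[...,1]>140)&(h[...,2]>70))
    K=d["intrinsics"];r=np.stack([(u-K[0,2])/K[0,0],(v-K[1,2])/K[1,1],np.ones(len(u))],-1)@d["pose"][:3,:3].T
    e=d["pose"][:3,3];P=e+r*((ztop-e[2])/r[:,2])[:,None]
    P=P[np.hypot(*(P[:,:2]-o).T)<R][:,:2]
    if len(P)<4:return None,len(P),None
    m=P.mean(0);return np.degrees(np.arctan2(m[1]-o[1],m[0]-o[0])),len(P),m
E
python3 - <<'E'
from h import *
t=load("pics/top0.npz");s=load("pics/side0.npz");o=np.array([.5132,.0343]);yaw=np.radians(-21)
R=np.array([[np.cos(yaw),-np.sin(yaw)],[np.sin(yaw),np.cos(yaw)]])
for n,d in(("top",t),("side",s)):
    w=cloud(d);F=(w[...,:2]-o)@R;z=w[...,2];fx,fy=F[...,0],F[...,1]
    m=(z>.104)&(z<.122)&(np.hypot(fx,fy)<.045)
    P=F[m]*1000;print(n,"knob",len(P),cv2.minEnclosingCircle(P.astype(np.float32)),P.mean(0),np.median(z[m]))
    # black disc colour ring
    m=(z>.045)&(z<.062)&(abs(fx)<.035)&(fy>.02)&(fy<.25);P=F[m]*1000
    print("strip",len(P),np.percentile(P,[1,50,99],axis=0).round(1),np.median(z[m]),cv2.minAreaRect(P.astype(np.float32)))
    c=d["color"].astype(int);m=(c[...,0]>100)&(c[...,1]<50)&(z>.02)&(np.abs(fx)<.06)&(fy<-.05)&(fy>-.2);P=F[m]*1000
    print("stop",len(P),np.percentile(P,[1,50,99],axis=0).round(1),np.polyfit(P[:,0],P[:,1],1))
    m=(c[...,2]>c[...,0]+40)&(z>.072)&(z<.092)&(np.abs(fx)<.08)&(abs(fy)<.04);P=F[m]*1000
    print("bridge",len(P),cv2.minAreaRect(P.astype(np.float32)))
    print("yellow",yellow(d,o,.111))
E
```

```text
top knob 254 ((-0.1331000030040741, -0.6472633481025696), 29.99736976623535) [-0.86338317 -0.23036701] 0.11109564827943474
strip 583 [[-28.4  26.8]
 [ -3.   89.3]
 [ 25.9 149.3]] 0.05194000699429613 ((-1.2023887634277344, 85.80840301513672), (56.36042404174805, 130.87451171875), 0.6595340967178345)
stop 78 [[ -37.3 -122. ]
 [  -3.3 -116.1]
 [  30.  -108.9]] [ 1.95292620e-02 -1.15990843e+02]
bridge 88 ((-2.744159698486328, -1.0955066680908203), (98.46099090576172, 28.437549591064453), 0.1920880526304245)
yellow (np.float64(-24.522229356816343), 20, array([0.52810229, 0.02750165]))
side knob 242 ((0.5482617616653442, -0.5815639495849609), 32.47725296020508) [-4.03619633  3.93014283] 0.11070164000775218
strip 728 [[-30.3  20.6]
 [ -5.   90.1]
 [ 24.6 152.9]] 0.0515148901252806 ((-2.0374698638916016, 87.28758239746094), (58.757789611816406, 134.2126007080078), 0.8675780892372131)
stop 197 [[ -37.1 -123.1]
 [  -1.8 -106.8]
 [  31.6 -101.4]] [ 4.33694005e-03 -1.08963370e+02]
bridge 172 ((-1.7809066772460938, 3.24346923828125), (104.5345458984375, 33.1597900390625), 5.475139617919922)
yellow (np.float64(-26.233164910203175), 15, array([0.52775492, 0.02712762]))
```

```bash
cat >>h.py <<'E'
YAW=np.radians(-20.8);KN=np.array([.5121,.0342])
RF=np.array([[np.cos(YAW),-np.sin(YAW)],[np.sin(YAW),np.cos(YAW)]])
RT=np.array([[RF[0,0],-RF[0,1],0],[RF[1,0],-RF[1,1],0],[0,0,-1]])  # tool x=fix x, y=-fix y, z down
def st():
    from cell import manip;s=manip.observe();f=(s["ee_pos"][:2]-KN)@RF
    print("t %.2f fix x,y mm"%s["t"],(f*1000).round(1),"z",(s["ee_pos"][2]*1000).round(1),"Ffix",(s["ft_force"][:2]@RF).round(1),s["ft_force"][2].round(1),"w",round(s["width"],2),"j",s["joint_positions"].round(2));return s
def goto(fx,fy,z):
    from scipy.spatial.transform import Rotation as Q
    s=st();R=s["eef_rot"];p=np.r_[KN+RF@[fx,fy],z]
    print("shift",((p-s["ee_pos"])@R).round(4),"rot",np.degrees(Q.from_matrix(R.T@RT).as_rotvec()).round(2))
E
python3 -c "from h import *;goto(0,-.065,.22)"
```

```text
t 0.10 fix x,y mm [ -85.5 -644.1] z 230.7 Ffix [ 0.2 -0.2] -0.2 w 1.0 j [-1.34  0.15  1.44  0.    1.55 -0.13]
shift [ 0.4479 -0.3769  0.0112] rot [-6.000e-02  1.000e-02  4.153e+01]
```

```bash
python3 -m handwheel '[[0.04,-0.033,0,0,0,4],[0.09,-0.075,0,0,0,8],[0.135,-0.113,0,0,0,12],[0.18,-0.15,0,0,0,17],[0.225,-0.19,0,0,0,21],[0.27,-0.226,0,0,0,25],[0.315,-0.264,0,0,0,29],[0.36,-0.30,0,0,0,34],[0.405,-0.34,0.005,0,0,38],[0.448,-0.377,0.011,0,0,41.5]]' 0; python3 -c "from h import *;goto(0,-.06,.098)"
```

```text
t: 1.35
ee_pos: [0.4896, -0.0245, 0.2202]
eef_rot: [[0.934, -0.356, 0.0], [-0.356, -0.934, -0.0], [0.0, -0.0, -1.0]]
ft_force: [1.2, -1.8, -0.1]
width: 0.003
grasp_force: 0.0
t 1.35 fix x,y mm [ -0.2 -62.9] z 220.2 Ffix [ 1.8 -1.3] -0.1 w 0.0 j [-0.21 -0.02  1.64  0.    1.52  1.73]
shift [ 0.0002 -0.0029  0.1222] rot [-0.   -0.01 -0.08]
```

```bash
python3 -m handwheel '[[0,0,0.02,0,0,0],[0,0,0.04,0,0,0],[0,0,0.06,0,0,0],[0,0,0.075,0,0,0],[0,0,0.09,0,0,0],[0,0,0.105,0,0,0],[0,0,0.115,0,0,0],[0,0,0.122,0,0,0],[0,0,0.122,0,0,0],[0,0,0.122,0,0,0]]' 0; python3 - <<'E'
from h import *;from cell import manip
goto(0,-.048,.098)
d=manip.capture("side");print(yellow(d,KN,.111))
cv2.imwrite("pics/s1.png",cv2.resize(d["color"][120:270,180:330],None,fx=4,fy=4,interpolation=3)[:,:,::-1])
E
```

```text
t: 2.6
ee_pos: [0.4893, -0.0266, 0.0987]
eef_rot: [[0.935, -0.355, 0.001], [-0.355, -0.935, -0.0], [0.001, -0.0, -1.0]]
ft_force: [-0.5, 0.1, -0.1]
width: 0.004
grasp_force: 0.0
t 2.60 fix x,y mm [  0.3 -65. ] z 98.7 Ffix [-0.5 -0.1] -0.1 w 0.0 j [-0.21  0.06  1.81  0.    1.27  1.72]
shift [-0.0003 -0.017   0.0007] rot [-0.01 -0.03  0.03]
(np.float64(-24.311882866803856), 15, array([0.52775492, 0.02712762]))
```

View pics/s1.png

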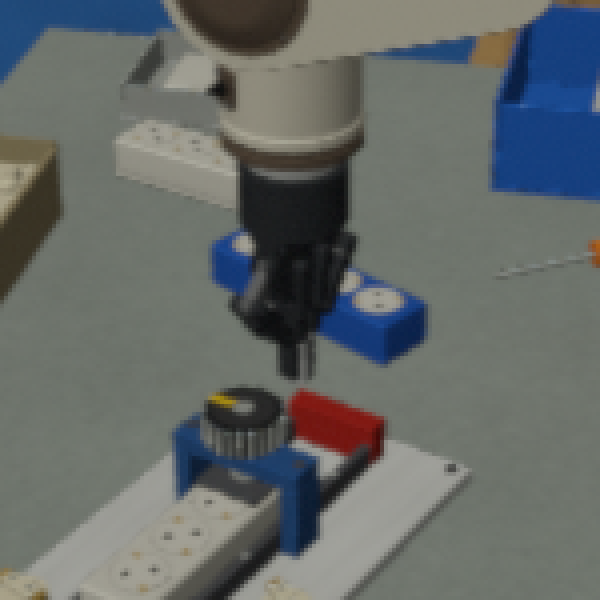

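The side view shows the shut tips at crop (297,375), above and behind the knob at (245,415), clear of the bridge. The linkage flares about 35 mm above the tips, so it clears the knob's top. Next I'll feel for the rim.

```bash
python3 -m handwheel '[[0,-0.005,0,0,0,0],[0,-0.01,0,0,0,0],[0,-0.015,0,0,0,0],[0,-0.018,0,0,0,0],[0,-0.018,0,0,0,0],[0,-0.019,0,0,0,0],[0,-0.02,0,0,0,0],[0,-0.021,0,0,0,0],[0,-0.022,0,0,0,0],[0,-0.022,0,0,0,0]]' 0; python3 -c "from h import *;st()"
```

```text
t: 3.9
ee_pos: [0.4969, -0.0059, 0.0983]
eef_rot: [[0.935, -0.355, -0.0], [-0.355, -0.935, 0.0], [-0.0, -0.0, -1.0]]
ft_force: [-0.1, 0.7, -0.1]
width: 0.001
grasp_force: 0.0
t 3.90 fix x,y mm [  0.  -42.9] z 98.3 Ffix [-0.4  0.6] -0.1 w 0.0 j [-0.17  0.07  1.8   0.    1.27  1.77]
```

```bash
python3 -m handwheel '[[0,-0.001,0,0,0,0],[0,-0.001,0,0,0,0],[0,-0.002,0,0,0,0],[0,-0.002,0,0,0,0],[0,-0.003,0,0,0,0],[0,-0.003,0,0,0,0],[0,-0.003,0,0,0,0],[0,-0.003,0,0,0,0],[0,-0.003,0,0,0,0],[0,-0.003,0,0,0,0]]' 0; python3 -c "from h import *;st()"
```

```text
t: 5.15
ee_pos: [0.4976, -0.0042, 0.0983]
eef_rot: [[0.935, -0.355, -0.001], [-0.355, -0.935, -0.002], [-0.0, 0.002, -1.0]]
ft_force: [-4.8, -11.7, 1.4]
width: -0.002
grasp_force: 6.0
t 5.15 fix x,y mm [  0. -41.] z 98.3 Ffix [ -0.3 -12.6] 1.4 w -0.0 j [-0.16  0.08  1.8  -0.    1.27  1.77]
```

```bash
python3 -m handwheel '[[0.005,0,0,0,0,0],[0.011,0,0,0,0,0],[0.017,-0.0005,0,0,0,0],[0.022,-0.0022,0,0,0,0],[0.0315,-0.0085,0,0,0,0],[0.0378,-0.0179,0,0,0,0],[0.04,-0.029,0,0,0,0],[0.04,-0.035,0,0,0,0],[0.04,-0.04,0,0,0,0],[0.04,-0.04,0,0,0,0]]' 0; python3 - <<'E'
from h import *;from cell import manip
st();d=manip.capture("side");print(yellow(d,KN,.112));d=manip.capture("top");print(yellow(d,KN,.112))
E
```

```text
t: 6.4
ee_pos: [0.5501, 0.0204, 0.0985]
eef_rot: [[0.935, -0.354, 0.002], [-0.354, -0.935, -0.0], [0.001, -0.0, -1.0]]
ft_force: [6.9, -1.1, -1.8]
width: 0.001
grasp_force: 3.0
t 6.40 fix x,y mm [40.4  0.6] z 98.5 Ffix [6.9 1.5] -1.8 w 0.0 j [-0.1   0.18  1.68 -0.    1.28  1.83]
(np.float64(20.893034184379218), 19, array([0.52734791, 0.04002049]))
(np.float64(22.1512519342896), 22, array([0.52877679, 0.04098913]))
```

```bash
python3 -m handwheel '[[-0.0005,-0.011,0,0,0,0],[-0.0027,-0.0219,0,0,0,0],[-0.0088,-0.0312,0,0,0,0],[-0.0181,-0.0373,0,0,0,0],[-0.029,-0.0395,0,0,0,0],[-0.051,-0.0395,0,0,0,0],[-0.0619,-0.0373,0,0,0,0],[-0.0712,-0.0312,0,0,0,0],[-0.0773,-0.0219,0,0,0,0],[-0.0795,-0.011,0,0,0,0]]' 0; cat >>h.py <<'E'
def look():
    from cell import manip
    st()
    for n in("side","top"):
        d=manip.capture(n);print(n,yellow(d,KN,.113))
E
python3 -c "from h import *;look()"
```

```text
t: 7.75
ee_pos: [0.4785, 0.0578, 0.0983]
eef_rot: [[0.935, -0.355, -0.0], [-0.355, -0.935, 0.0], [-0.0, 0.0, -1.0]]
ft_force: [1.4, 2.2, 0.4]
width: -0.001
grasp_force: 1.2
t 7.75 fix x,y mm [-39.8  10.2] z 98.3 Ffix [0.5 2.6] 0.4 w -0.0 j [-0.04  0.04  1.83  0.    1.27  1.89]
side (np.float64(140.8388021888355), 14, array([0.50038209, 0.04374369]))
top (None, 0, None)
```

```bash
python3 -m handwheel '[[0.0005,0.022,0,0,0,0],[0.0025,0.033,0,0,0,0],[0.0085,0.0422,0,0,0,0],[0.0178,0.0484,0,0,0,0],[0.0285,0.0507,0,0,0,0],[0.0505,0.0507,0,0,0,0],[0.0615,0.0485,0,0,0,0],[0.0709,0.0423,0,0,0,0],[0.0771,0.033,0,0,0,0],[0.0792,0.022,0,0,0,0]]' 0; python3 -c "from h import *;look()"
```

```text
t: 9.1
ee_pos: [0.5458, 0.0105, 0.0983]
eef_rot: [[0.935, -0.355, 0.0], [-0.355, -0.935, -0.0], [0.0, -0.0, -1.0]]
ft_force: [1.2, -3.8, 0.4]
width: 0.003
grasp_force: 2.0
t 9.10 fix x,y mm [ 39.9 -10.2] z 98.3 Ffix [ 2.5 -3.1] 0.4 w 0.0 j [-0.12  0.17  1.69  0.    1.28  1.81]
side (np.float64(-86.78125857693477), 13, array([0.51315798, 0.01538704]))
top (np.float64(-86.0178421684103), 23, array([0.51335371, 0.0161905 ]))
```

```bash
python3 -m handwheel '[[0,-0.022,0,0,0,0],[-0.0023,-0.0329,0,0,0,0],[-0.0084,-0.0422,0,0,0,0],[-0.0177,-0.0483,0,0,0,0],[-0.0287,-0.0505,0,0,0,0],[-0.0507,-0.0505,0,0,0,0],[-0.0614,-0.0482,0,0,0,0],[-0.0707,-0.042,0,0,0,0],[-0.0766,-0.0329,0,0,0,0],[-0.0787,-0.022,0,0,0,0]]' 0; python3 -c "from h import *;look()"
python3 -m handwheel '[[0,0.022,0,0,0,0],[0.002,0.033,0,0,0,0],[0.008,0.0422,0,0,0,0],[0.0173,0.0484,0,0,0,0],[0.028,0.0507,0,0,0,0],[0.05,0.0507,0,0,0,0],[0.061,0.0485,0,0,0,0],[0.0704,0.0423,0,0,0,0],[0.0766,0.033,0,0,0,0],[0.0787,0.022,0,0,0,0]]' 0; python3 -c "from h import *;look()"
```

```text
t: 10.45
ee_pos: [0.4785, 0.0581, 0.0982]
eef_rot: [[0.935, -0.355, -0.001], [-0.355, -0.935, 0.001], [-0.002, -0.0, -1.0]]
ft_force: [-5.0, 6.3, 2.9]
width: -0.003
grasp_force: 4.1
t 10.45 fix x,y mm [-39.9  10.4] z 98.2 Ffix [-6.9  4.2] 2.9 w -0.0 j [-0.04  0.04  1.83  0.    1.27  1.89]
side (np.float64(72.05496141496296), 19, array([0.51639812, 0.04747155]))
top (None, 0, None)
t: 11.8
ee_pos: [0.5458, 0.0105, 0.0983]
eef_rot: [[0.935, -0.355, 0.0], [-0.355, -0.935, 0.0], [0.0, -0.0, -1.0]]
ft_force: [-0.5, -4.1, -0.2]
width: -0.001
grasp_force: 1.8
t 11.80 fix x,y mm [ 39.9 -10.1] z 98.3 Ffix [ 1. -4.] -0.2 w -0.0 j [-0.12  0.17  1.69  0.    1.28  1.81]
side (np.float64(-147.99402797879375), 17, array([0.49657257, 0.02449513]))
top (np.float64(-160.29670901827015), 23, array([0.49454376, 0.02791282]))
```

```bash
sed -i 's/KN,.113)/KN,.117)/' h.py; python3 -m handwheel '[[0,-0.022,0,0,0,0],[-0.0023,-0.0329,0,0,0,0],[-0.0084,-0.0422,0,0,0,0],[-0.0177,-0.0483,0,0,0,0],[-0.0287,-0.0505,0,0,0,0],[-0.0507,-0.0505,0,0,0,0],[-0.0614,-0.0482,0,0,0,0],[-0.0707,-0.042,0,0,0,0],[-0.0766,-0.0329,0,0,0,0],[-0.0787,-0.022,0,0,0,0]]' 0; python3 -c "from h import *;look()"
```

```text
t: 13.15
ee_pos: [0.4785, 0.058, 0.0982]
eef_rot: [[0.935, -0.355, -0.001], [-0.355, -0.935, 0.001], [-0.001, -0.0, -1.0]]
ft_force: [-3.7, 5.8, 2.4]
width: -0.0
grasp_force: 3.3
t 13.15 fix x,y mm [-39.8  10.3] z 98.2 Ffix [-5.6  4.1] 2.4 w -0.0 j [-0.04  0.04  1.83  0.    1.27  1.89]
side (np.float64(-1.5747840912642677), 18, array([0.52940063, 0.03372437]))
top (None, 0, None)
```

```bash
python3 -m handwheel '[[0,0.022,0,0,0,0],[0.002,0.033,0,0,0,0],[0.008,0.0422,0,0,0,0],[0.0173,0.0484,0,0,0,0],[0.0173,0.0484,0,0,0,0],[0.014,0.056,0,0,0,0],[0.011,0.066,0,0,0,0],[0.009,0.076,0,0,0,0],[0.009,0.076,-0.05,0,0,0],[0.009,0.076,-0.09,0,0,0]]' 0; python3 - <<'E'
from h import *;from cell import manip
look();d=manip.capture("side");w=cloud(d);F=(w[...,:2]-KN)@RF;z=w[...,2]
m=(z>.100)&(z<.13)&(np.hypot(F[...,0],F[...,1])<.03);v=z[m];print("knob z",np.percentile(v,[50,75,90]))
m=(z>.045)&(z<.062)&(abs(F[...,0])<.035)&(F[...,1]>.02)&(F[...,1]<.25);print("strip end",np.percentile(F[m][:,1],99))
goto(0,-.04,.24);goto(0,.205,.24)
cv2.imwrite("pics/s2.png",cv2.resize(d["color"][140:310,150:330],None,fx=4,fy=3.5,interpolation=3)[:,:,::-1])
E
```

```text
t: 14.5
ee_pos: [0.4606, -0.0165, 0.19]
eef_rot: [[0.935, -0.355, 0.0], [-0.355, -0.935, -0.0], [0.0, -0.0, -1.0]]
ft_force: [1.5, -0.4, -0.1]
width: 0.002
grasp_force: 0.0
t 14.50 fix x,y mm [-30.2 -65.7] z 190.0 Ffix [1.6 0.1] -0.1 w 0.0 j [-0.2  -0.07  1.75  0.    1.46  1.73]
side (np.float64(38.951940666065816), 20, array([0.52488238, 0.04453322]))
top (None, 0, None)
knob z [0.11670072 0.11827222 0.11951134]
strip end 0.15307195798807044
t 14.65 fix x,y mm [-29.3 -65.3] z 190.1 Ffix [-0.1  1.7] -0.9 w -0.01 j [-0.2  -0.07  1.75  0.    1.46  1.73]
shift [ 0.0295 -0.0254 -0.0498] rot [-0.04 -0.2   0.01]
t 14.65 fix x,y mm [-29.3 -65.3] z 190.1 Ffix [-0.1  1.7] -0.9 w -0.01 j [-0.2  -0.07  1.75  0.    1.46  1.73]
shift [ 0.0296 -0.2704 -0.0496] rot [-0.04 -0.2   0.01]
```

View pics/s2.png

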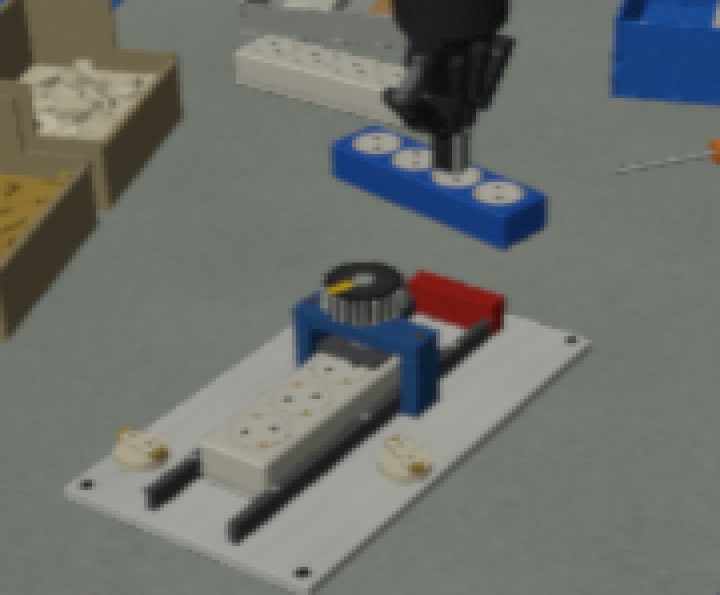

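The view shows the knob raised, with its bar at crop (340,288). That makes a total turn of about 783°, or 2.18 turns, and the top is at about 117.5 mm, as it should be. The strip is still unmoved, with its near end at crop (235,470). Now I'll go round to that end.

```bash
python3 -m handwheel '[[0.01,0,-0.045,0,0,0],[0.02,-0.03,-0.05,0,0,0],[0.0295,-0.07,-0.05,0,0,0],[0.0295,-0.12,-0.05,0,0,0],[0.0295,-0.17,-0.05,0,0,0],[0.0295,-0.21,-0.05,0,0,0],[0.0295,-0.24,-0.05,0,0,0],[0.0295,-0.25,-0.05,0,0,0],[0.0295,-0.25,-0.02,0,0,0],[0.0295,-0.25,0.02,0,0,0]]' 0;  python3 -c "from h import *;goto(0,.185,.031)"
```

```text
t: 15.9
ee_pos: [0.5772, 0.2067, 0.1674]
eef_rot: [[0.935, -0.355, 0.001], [-0.355, -0.935, 0.0], [0.001, -0.0, -1.0]]
ft_force: [0.0, -0.9, 0.7]
width: -0.002
grasp_force: 0.0
t 15.90 fix x,y mm [ -0.4 184.4] z 167.4 Ffix [ 0.4 -0.8] 0.7 w -0.0 j [ 0.22  0.26  1.44 -0.    1.44  2.15]
shift [ 0.0003 -0.0006  0.1364] rot [-0.02 -0.04  0.02]
```

```bash
python3 -m handwheel '[[0,0,0.02,0,0,0],[0,0,0.045,0,0,0],[0,0,0.07,0,0,0],[0,0,0.09,0,0,0],[0,0,0.11,0,0,0],[0,0,0.125,0,0,0],[0,0,0.135,0,0,0],[0,0,0.138,0,0,0],[0,0.005,0.138,0,0,0],[0,0.01,0.138,0,0,0]]' 0;  python3 -c "from h import *;goto(0,.106,.031)"
```

```text
t: 17.15
ee_pos: [0.5738, 0.1977, 0.0309]
eef_rot: [[0.935, -0.355, 0.001], [-0.355, -0.935, 0.0], [0.001, -0.0, -1.0]]
ft_force: [-0.3, 0.6, 0.1]
width: 0.001
grasp_force: 0.0
t 17.15 fix x,y mm [ -0.4 174.8] z 30.9 Ffix [-0.5  0.4] 0.1 w 0.0 j [0.2  0.36 1.6  0.   1.18 2.14]
shift [ 0.0003  0.0688 -0.0001] rot [-0.03 -0.04  0.04]
```

```bash
python3 -m handwheel '[[0,0.005,0,0,0,0],[0,0.01,0,0,0,0],[0,0.015,0,0,0,0],[0,0.02,0,0,0,0],[0,0.026,0,0,0,0],[0,0.032,0,0,0,0],[0,0.038,0,0,0,0],[0,0.044,0,0,0,0],[0,0.05,0,0,0,0],[0,0.052,0,0,0,0]]' 0;  python3 -c "from h import *;goto(0,.106,.031)"
```

```text
t: 18.4
ee_pos: [0.5551, 0.149, 0.0303]
eef_rot: [[0.935, -0.355, -0.0], [-0.355, -0.935, 0.0], [-0.0, 0.0, -1.0]]
ft_force: [0.3, 1.9, 0.8]
width: -0.004
grasp_force: 1.0
t 18.40 fix x,y mm [ -0.6 122.6] z 30.3 Ffix [-0.4  1.9] 0.8 w -0.0 j [0.13 0.3  1.68 0.   1.16 2.06]
shift [ 0.0006  0.0166 -0.0007] rot [0.   0.01 0.01]
```

```bash
python3 -m handwheel '[[0,0.002,0,0,0,0],[0,0.004,0,0,0,0],[0,0.006,0,0,0,0],[0,0.008,0,0,0,0],[0,0.01,0,0,0,0],[0,0.012,0,0,0,0],[0,0.013,0,0,0,0],[0,0.014,0,0,0,0],[0,0.014,0,0,0,0],[0,0.014,0,0,0,0]]' 0;  python3 -c "from h import *;st()"
```

```text
t: 19.65
ee_pos: [0.5504, 0.1365, 0.0303]
eef_rot: [[0.935, -0.355, 0.0], [-0.355, -0.935, 0.001], [0.0, -0.001, -1.0]]
ft_force: [2.9, 4.8, -0.1]
width: -0.002
grasp_force: 2.6
t 19.65 fix x,y mm [ -0.5 109.3] z 30.3 Ffix [1.  5.6] -0.1 w -0.0 j [0.11 0.28 1.7  0.   1.15 2.04]
```

```bash
python3 -m handwheel '[[0,0.0005,0,0,0,0],[0,0.001,0,0,0,0],[0,0.001,0,0,0,0],[0,0.0015,0,0,0,0],[0,0.002,0,0,0,0],[0,0.002,0,0,0,0],[0,0.0025,0,0,0,0],[0,0.0025,0,0,0,0],[0,0.0025,0,0,0,0],[0,0.0025,0,0,0,0]]' 0;  python3 -c "from h import *;st()"
```

```text
t: 20.9
ee_pos: [0.5506, 0.1361, 0.031]
eef_rot: [[0.935, -0.354, 0.003], [-0.354, -0.935, 0.004], [0.002, -0.005, -1.0]]
ft_force: [9.5, 22.8, 0.0]
width: -0.001
grasp_force: 12.3
t 20.90 fix x,y mm [ -0.2 108.9] z 31.0 Ffix [ 0.8 24.7] 0.0 w -0.0 j [0.1  0.28 1.71 0.   1.15 2.04]
```

The arm has stalled with 25 N on it, so the strip is against something. I'll back off, lift away and check that it is the stop.

```bash
python3 -m handwheel '[[0,-0.003,0,0,0,0],[0,-0.01,0,0,0,0],[0,-0.02,0,0,0,0],[0,-0.03,0,0,0,0],[0,-0.04,0,0,0,0],[0,-0.05,-0.02,0,0,0],[0,-0.055,-0.06,0,0,0],[0,-0.06,-0.11,0,0,0],[0,-0.06,-0.16,0,0,0],[0,-0.06,-0.2,0,0,0]]' 0; python3 - <<'E'
from h import *;from cell import manip
st()
for n in("top","side"):
    d=manip.capture(n);w=cloud(d);F=(w[...,:2]-KN)@RF;z=w[...,2];c=d["color"].astype(int)
    print(n,yellow(d,KN,.1175))
    m=(z>.045)&(z<.058)&(abs(F[...,0])<.035)&(F[...,1]>.02)&(F[...,1]<.25);print(" end",len(z[m]),np.percentile(F[m][:,1],[90,99]) if m.any() else 0)
    P=np.array([[0,-.105,.052]]);print(proj(d,np.r_[KN+RF@P[0,:2],.052]))
    if n=="top":cv2.imwrite("pics/t3.png",cv2.resize(d["color"][150:225,205:325],None,fx=6,fy=6,interpolation=3)[:,:,::-1])
    else:cv2.imwrite("pics/s3.png",cv2.resize(d["color"][200:310,160:310],None,fx=5,fy=5,interpolation=3)[:,:,::-1])
E
```

```text
t: 22.15
ee_pos: [0.5708, 0.1906, 0.2325]
eef_rot: [[0.935, -0.354, 0.001], [-0.354, -0.935, 0.0], [0.001, -0.001, -1.0]]
ft_force: [1.8, 0.4, -0.4]
width: 0.001
grasp_force: 0.0
t 22.15 fix x,y mm [ -0.7 167. ] z 232.5 Ffix [1.5 1.1] -0.4 w 0.0 j [0.19 0.21 1.37 0.   1.56 2.13]
top (np.float64(44.67617347945117), 20, array([0.52350446, 0.04547627]))
 end 291 [0.08854003 0.09384192]
[[290.98993301 201.84340236]]
side (np.float64(42.37137041829334), 19, array([0.52426485, 0.04529689]))
 end 403 [0.09204016 0.09675614]
[[261.53360352 221.39485833]]
```

View pics/t3.png

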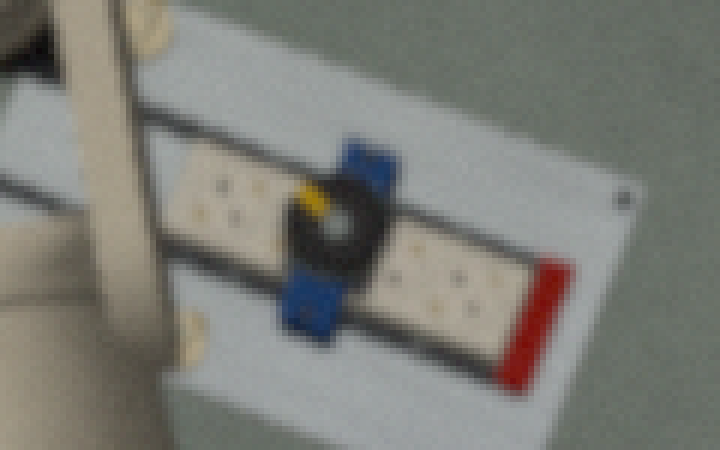

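View pics/s3.png

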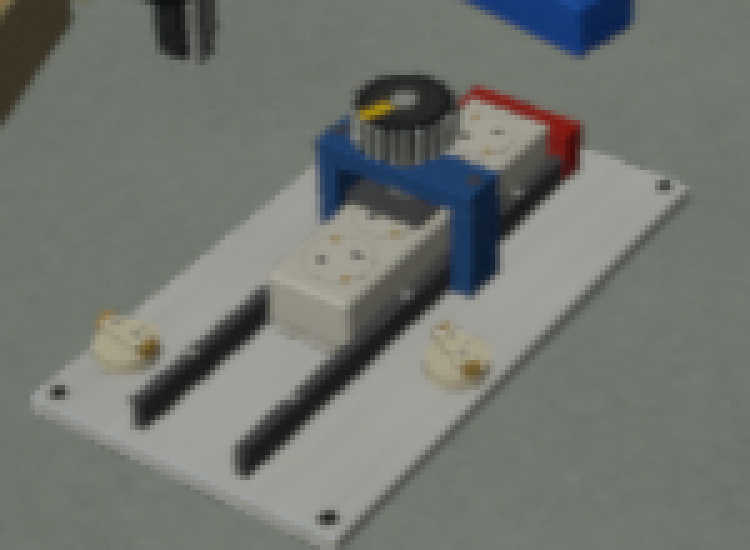

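The top crop shows the strip's far end meeting the red stop with no gap, at about (525,315). In the side crop it also butts against the stop, at (555,140). The near end measures about 95 mm from the screw axis, and the knob is at about 2.19 turns. The inserts have not moved.

```bash
python3 -c "from cell import manip;print(manip.hand_in())"
```

```text
the job is handed in; nothing more can be done
None
```

The job is handed in: the clamp screw is loosened by about 2.2 turns anticlockwise, the strip sits flush against the red end stop, and the arm is clear with about 22 s used.

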